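# Pop a castellated nut from its spring ejector and trap it

### The job

Release the castellated nut from the spring ejector on the blue kitting tray: press the red release pad right down with one fingertip, with the other finger standing across the aluminium slide, so that the nut springs out of its nest and is trapped by that finger before it runs off the open end. Finish while holding it like this: the pad still pressed down by one finger, the nut upright and at rest on the slide, out of its nest and stopped by the other finger. Do not pinch or lift the nut, and leave the other things on the tray and counter where they are.

Things in the scene. Friction and masses are not known exactly. Their poses are not given: they have to be found in the camera images.
- ejector: Blue kitting tray, fixed (270 x 240 mm, floor 6 mm thick, rim 14 mm high), carrying a spring ejector. Origin on the counter under the slide's centre line; z up; the nut is ejected along -x; the red pad lies on the +y side. The slide's floor is 22 mm above the origin, 38 mm wide, between walls 6 mm high (15 mm beside the nest). Pusher housing behind the nest: x = 57 to 165 mm, top z = 49 mm.
- slide_end (a point): Middle of the slide's open end, on its floor, at x = -60, y = 0 mm in the ejector's frame: no wall here, a nut pushed past it drops off. The spring pusher drives the freed nut with about 3 N at roughly 0.1 to 0.2 m/s all the way off in under a second; a nut that is stopped stays pressed against what stops it.
- gate (a point): Middle of the top edge of the steel gate bar across the slide (8 mm thick along x), at x = 11 mm in the ejector's frame, 5 mm above the slide's floor. It holds the nut in the nest (front of the nest: x = 15 mm). It is part of the red pad and sinks with it; about 5 mm down it frees the nut. Let up again, it would rise under the nut.
- catch_spot (a point): Point on the slide's floor at x = -30, y = 0 mm, z = 22 mm in the ejector's frame, level with the pad's centre: a good place for the trapping finger. Axes as the ejector's. With a finger 22 mm wide along x centred here, the nut travels about 34 mm before it meets the finger.
- pad_top (a point): Centre of the red pad's top face (36 mm along x, 38 mm along y), at x = -30, y = 55 mm in the ejector's frame; 40 mm above its origin when up, 32 mm when right down, i.e. still 10 mm above the slide's floor: a finger of equal height over the slide then clears floor and walls and blocks the nut. Axes as the ejector's.
- release_pad (a joint): Travel of the red pad: 0 up, 0.008 m right down. It springs up: about 2 N to start, 5 N at the bottom (a little more from the gate's friction); solid stop at the bottom.
- nut: Steel castellated nut standing upright, 30 mm across flats, 28 mm tall (hexagon 20 mm, crown 8 mm), about 100 g. Origin at the centre of its underside, z up; flats face along its x. It starts in the nest at x = 30, y = 0 mm in the ejector's frame, on the slide's floor.
- turnbuckle_a: Zinc-plated turnbuckle body, 94 x 22 x 18 mm, lying along its x in the tray on the side away from the pad. Origin: centre of underside. Leave alone.
- turnbuckle_b: A second such turnbuckle body, farther back in the tray. Leave alone.
- spacer: Brass spacer sleeve standing in the tray behind the pad, 20 mm diameter, 30 mm tall. Origin: centre of underside. Leave alone.
- bin: Beige bakelite bin, 120 x 150 x 55 mm, on the counter to the robot's left. Origin: centre of underside. Leave alone.
- rivet_fan: Pale aluminium rivet spacing fan (lattice of crossed strips), about 180 x 60 x 7 mm, on the counter to the right. Origin: centre of underside. Leave alone.
- jar: Clear jar, 52 mm diameter, 75 mm tall, on the counter to the right. Origin: centre of underside. Leave alone.
Mind the look-alikes: they are no part of the job. Of the things like the nut, leave any that is pink, purple or turquoise; of the rest the smaller one is meant.

How it is judged:
By the outcome, as a careful person would: the job done as asked, in the order asked, and still so for the second after the job is handed in, while the arm keeps its last pose, push and grip.
It also fails if it takes over 32 s, if anything falls off the work surface, if the arm or the gripper's body presses on something with over 40 N, if the wrist force passes 120 N, or if a joint passes its speed limit or range.

### The arm

A 6-joint arm with a two-finger parallel gripper is mounted at the origin on the work surface. World frame = base frame: x ahead of the robot, y to its left, z up, the work surface at z = 0. Lengths are in m, angles in degrees, forces in N, time in s.
With the tool pointing down it reaches from about 0.35 to 0.875 m from the base axis. Payload 4.2 kg.
Tool frame: the origin (TCP) lies between the finger pads; the fingertips stand 11 mm ahead of it and the grasp point (between the pads) lies 8 mm behind it; z points along the fingers, y is the direction in which the jaws open and shut (so a half turn about z gives the same grasp; the last joint's range is limited). The gripper opens to 87 mm and grips with 3 to 60 N. Pads are 19 mm wide; open, the fingers measure 117 mm over their backs; the gripper's body (75 mm by 190 mm) begins 51 mm behind the grasp point.
Start: joints at [80.65, 22.042, 0.453, 0, -68.411, -14.817], TCP at [0.256, 0.57, 0.234] pointing down, gripper open.
Joint ranges: [-179.83, 179.83], [-69.29, 118.12], [-61.27, 80.66], [-181.25, 117.63], [-171.15, -9.14], [-177.46, 177.46]. Speed limits (degrees/s): [159.86, 159.86, 180, 180, 180, 180].

### API

Orientations are given as a 3x3 rotation matrix whose columns are the frame's x, y, z axes.
In Python, from station import sense, capture, get_calibration, finish_job, search_frame, cut_out gives the robot as it stands.
- The arm moves only by the tool arm_command, never from a script. Its argument "rows" is a list of rows, each an object with "fingers": the opening in per cent of the stroke, from 0 (shut) to 100 (fully open); "travel": the shift along the tool's x, y, z in cm, a list of three; "roll": the turn about the tool's z in degrees. A call has 1 to 10 rows; each row is the pose to reach, as a shift and turn from the pose commanded when the call began, along the tool's axes at that moment; what a row does not reach only later rows make up. A row lasts 1/10 s, in which the tool goes at most 50 mm and 8.59 degrees, less where a joint would pass 70% of its speed; a pose out of reach is approached as far as the arm can. A call with a gripper value outside its range is refused whole. The fingers move at their own pace and stop on an object; the grip force is fixed at half the most. Time passes only in rows, so rows that repeat a pose let the fingers close. It gives the time, the measured TCP pose, the force and the opening at its end, in the units of the state.
- sense(): the state, without advancing time (a new reading comes with each control period).
- capture(name): name is "scene" or "top" or "wrist"; returns (picture, depth): 420x560x3 uint8, red, green, blue; 420x560 float32, m along the optical axis (not along the pixel's ray), 0 where there is no reading.
- get_calibration(name): a dict with "fov_y" (degrees; the focal length in pixels is half the picture's height over the tangent of half this angle, whatever the lens; pixels are square), "cx", "cy" (the principal point, pixels), "origin" and "attitude" of the camera in the world; the wrist camera has in their place "mount" (4x4, takes a point from camera to tool coordinates, whose origin is the TCP and whose axes are the flange's). Camera axes: x right, y down, z forward; pixel columns grow to the right and rows downward; lengths in m; the calibration is good to about 2 mm. The wrist camera is an equidistant fisheye: a pixel r from the principal point sees the ray r / f radians off the axis. A picture is of the moment at which its call begins: read the wrist's pose just before it. get_calibration takes no time and is no camera call.
- finish_job(): hands the job in, once; it reports no verdict.
Trained networks look in the newest picture that a camera, given by its name, has taken for a name from the list of things; names that differ only in an ending like _2 or _b are one class to them, and where a whole thing is asked for, a point or a joint stands for the part that bears it (a point fixed in the world has none). Each returns a list of dicts, best first, with "p" (0 to 1); they miss things now and then, are a little off and sometimes report something else, mostly with a low value. They report only what shows in the picture. A call takes as long as a camera call. They do not tell look-alikes from the thing itself.
- search_frame(camera, label): "position" ([x, y, z] in m, in world coordinates, good to about 4 mm: the middle of the surface that is visible of it).
- cut_out(camera, label): "mask" (420x560 bool, what is visible of it).
The state is a dict: "time_s": time; "joints": joint angles; "joint_velocities": joint speeds; "effort": joint torques, N m; "tcp_pos": TCP position; "ee_rot": TCP orientation; "wrist_force": force on the tool from outside, world axes, zero at the start; "moment": the same for the moment, N m; "gripper_width": opening from 0.0 (shut) to 1.0 (fully open).
Only numpy, scipy, OpenCV 4.12 (cv2) and the standard library are available. Lean on these libraries where they do the work, as an engineer would, in place of code of your own. Each camera call takes 0.05 s, during which the arm holds its last target. There are 200 camera calls.

## Working session

There is one attempt and no reset: what is moved stays moved. The work goes in short steps, Python scripts to look and compute and a tool call to move; the robot and the scene stay as the last step left them, time stands still between calls to the robot, and variables do not carry over. Pictures are saved under pics/ and viewed, about 8 in all and at most 12, crops included, and the job is handed in when it is done.

Besides the shell and the picture viewer there is one more tool, called as name(argument=value, ...), one argument or row to a line, values as JSON. arm_command: Moves the arm, as the interface text tells. Its arguments: {"type":"object","properties":{"rows":{"type":"array","items":{"type":"object","properties":{"fingers":{"type":"number"},"travel":{"type":"array","items":{"type":"number"}},"roll":{"type":"number"}}}}},"required":["rows"]}

```bash
mkdir -p pics; cat > h.py <<'E'
import numpy as np, cv2
from station import *
def save(n,p): cv2.imwrite(f'pics/{n}.png',cv2.cvtColor(p,cv2.COLOR_RGB2BGR))
E
python3 - <<'E'
from h import *
np.set_printoptions(precision=4,suppress=True)
a,_=capture('scene');b,_=capture('top')
save('s0',a);save('t0',b)
for c in ('scene','top'):
    k=get_calibration(c);print(c,k)
    for l in ('nut','ejector','pad_top','gate','spacer','turnbuckle_a','release_pad','slide_end'):
        try:print(l,[(np.round(d['position'],4).tolist(),round(d['p'],2)) for d in search_frame(c,l)])
        except Exception as e:print(l,e)
s=sense();print(s['tcp_pos'],s['ee_rot'],s['time_s'])
E
```

```text
scene {'fov_y': 46.313164852561215, 'cx': 274.756082951568, 'cy': 208.91472487681628, 'origin': array([ 1.5513, -0.0204,  0.8377]), 'attitude': array([[ 0.0307,  0.6116, -0.7905],
       [ 0.9995, -0.0089,  0.0319],
       [ 0.0125, -0.7911, -0.6116]])}
nut [([0.6469, 0.176, 0.0264], 0.85), ([0.4593, 0.1794, 0.0287], 0.77), ([0.552, -0.037, 0.0431], 0.59), ([0.3388, -0.1238, 0.0201], 0.57), ([0.3414, 0.0828, 0.0167], 0.47), ([0.4791, -0.0119, 0.0351], 0.37)]
ejector [([0.5821, -0.0292, 0.0029], 0.56)]
pad_top [([0.4757, -0.009, 0.04], 0.6)]
gate [([0.4724, -0.0053, 0.0396], 0.45), ([0.6429, -0.0761, 0.0223], 0.42)]
spacer [([0.5672, 0.0772, 0.0246], 0.56)]
turnbuckle_a [([0.6446, -0.0761, 0.0237], 0.6), ([0.5391, -0.1256, 0.0167], 0.57), ([0.5856, -0.0369, 0.0074], 0.28)]
release_pad [([0.4726, -0.0098, 0.042], 0.53)]
slide_end [([0.5848, -0.0349, 0.0099], 0.9), ([0.5367, -0.1213, 0.0193], 0.53)]
top {'fov_y': 57.43986485485648, 'cx': 270.7565681210423, 'cy': 208.00818095821228, 'origin': array([0.3374, 0.0178, 1.0735]), 'attitude': array([[-0.0282, -0.9784,  0.2049],
       [-0.9996,  0.0268, -0.0094],
       [ 0.0037, -0.2051, -0.9787]])}
nut [([0.5405, -0.0374, 0.0416], 0.65), ([0.4398, 0.1863, 0.0318], 0.58), ([0.6359, 0.1832, 0.0293], 0.57), ([0.3265, -0.1188, 0.021], 0.53), ([0.3336, 0.0811, 0.0195], 0.52), ([0.4773, -0.0162, 0.0383], 0.36)]
ejector [([0.4743, -0.0149, 0.0406], 0.28)]
pad_top [([0.4743, -0.017, 0.0385], 0.79), ([0.4969, -0.436, 0.0005], 0.38)]
gate []
spacer []
turnbuckle_a [([0.5562, -0.0356, 0.0113], 0.7), ([0.6382, -0.0715, 0.0196], 0.63), ([0.5386, -0.0333, 0.04], 0.35)]
release_pad [([0.4726, -0.0164, 0.0352], 0.66)]
slide_end [([0.5495, -0.0362, 0.0052], 0.9)]
[0.2558 0.5702 0.2336] [[ 0.9124 -0.4094 -0.    ]
 [-0.4094 -0.9124  0.    ]
 [-0.     -0.     -1.    ]] 0.9
```

View pics/t0.png

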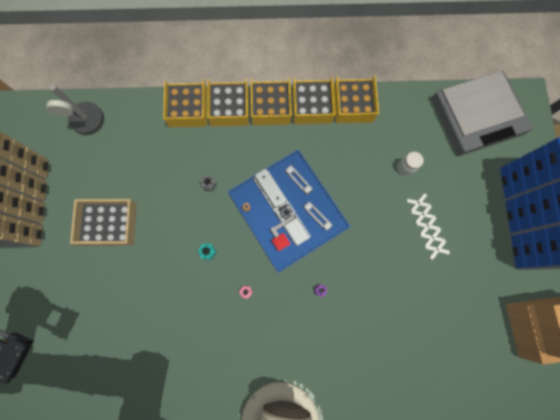

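View pics/s0.png

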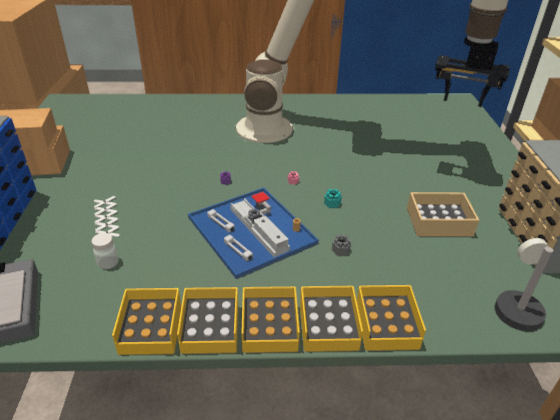

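Look-alikes in the top picture: nest nut (286,213), large grey (208,184), turquoise (207,251), pink (246,292) and purple (321,290). The grey nut in the nest is the smaller of the permitted ones. I'll measure the ejector's pose from depth and colour next.

```bash
cat >> h.py <<'E'
def cloud(c):
    p,d=capture(c);k=get_calibration(c);f=210/np.tan(np.radians(k['fov_y']/2))
    v,u=np.mgrid[:420,:560]
    P=np.stack([(u-k['cx'])/f*d,(v-k['cy'])/f*d,d],-1)@np.array(k['attitude']).T+k['origin']
    P[d==0]=np.nan
    return p,P
def rect(m): return cv2.minAreaRect((m[:,:2]*1000).astype(np.float32))
E
python3 - <<'E'
from h import *
for c in('top','scene'):
    p,P=cloud(c);h=cv2.cvtColor(p,cv2.COLOR_RGB2HSV);H,S,V=[h[...,i].astype(int) for i in range(3)]
    near=(abs(P[...,0]-.56)<.2)&(abs(P[...,1]+.03)<.2)
    red=near&((H<6)|(H>174))&(S>150)&(P[...,2]>.03)
    blue=near&(H>100)&(H<125)&(S>120)
    hs=near&(S<70)&(V>110)&(P[...,2]>.041)&(P[...,2]<.056)
    for n,m in(('red',red),('blue',blue),('hous',hs)):
        m=cv2.morphologyEx(m.astype(np.uint8),cv2.MORPH_CLOSE,np.ones((2,2)))
        _,L,st,_=cv2.connectedComponentsWithStats(m);
        if len(st)<2: print(c,n,'none');continue
        i=1+st[1:,4].argmax();q=P[(L==i)];q=q[~np.isnan(q[:,0])];print(c,n,len(q),rect(q),np.median(q,0))
    q=P[near&(P[...,2]>.041)&(P[...,2]<.056)];print('z49',len(q),rect(q))
    if c=='top': save('tc',cv2.resize(p[140:280,220:360],(700,700),interpolation=cv2.INTER_CUBIC)[:600])
    else: save('sc',cv2.resize(p[180:280,180:325],(800,552),interpolation=cv2.INTER_CUBIC))
E
```

```text
top red 155 ((458.9903259277344, -19.891735076904297), (30.789669036865234, 38.71778869628906), 29.449501037597656) [ 0.45680043 -0.019268    0.04092901]
top blue 4908 ((554.44189453125, -43.8406982421875), (268.35833740234375, 239.39645385742188), 30.603635787963867) [ 0.55111906 -0.04991786  0.00694741]
top hous 524 ((605.4746704101562, 1.9293479919433594), (117.21717834472656, 43.649383544921875), 30.42072296142578) [0.60282382 0.0042817  0.04949413]
z49 717 ((510.78265380859375, 28.205184936523438), (173.5986328125, 269.310791015625), 59.62276840209961)
scene red 107 ((458.5123291015625, -6.115894317626953), (33.11080551147461, 63.271339416503906), 42.97227478027344) [ 0.46830884 -0.01478922  0.04040063]
scene blue 3608 ((558.6341552734375, -38.766876220703125), (274.52130126953125, 249.42831420898438), 30.27090835571289) [ 0.58718302 -0.05503519  0.00737403]
scene hous 462 ((604.607177734375, 16.264225006103516), (114.47257232666016, 64.58898162841797), 29.314437866210938) [0.619539   0.00851358 0.04952578]
z49 623 ((559.2052612304688, -10.438674926757812), (224.07090759277344, 70.83161926269531), 13.424285888671875)
```

View pics/tc.png

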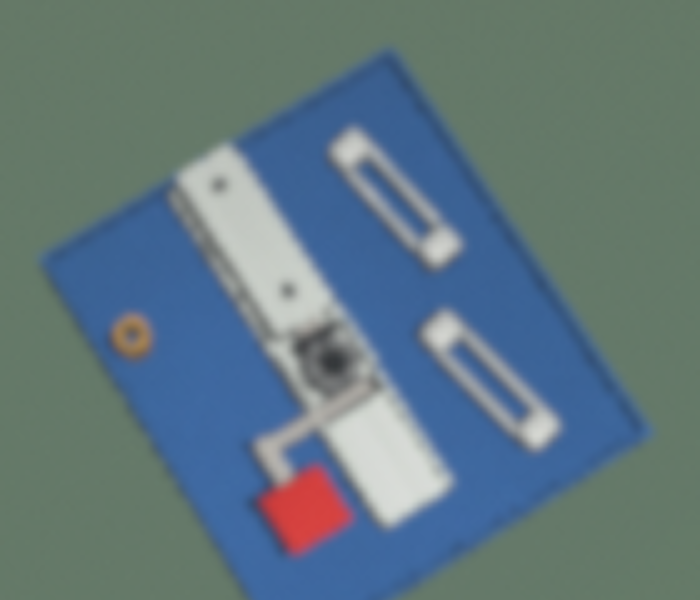

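The chosen nut is the dark grey one in the nest (crop 333,360), with the red pad at (305,510). Three cues agree on an ejector yaw of about 30.5° and an origin near (0.512, -0.053). I'll approach above the spot midway between pad and catch spot.

arm_command(
  rows=[
    {"fingers": 46,"travel": [4.5,4.7,0],"roll": 8},
    {"fingers": 46,"travel": [8,8.4,0],"roll": 16},
    {"fingers": 46,"travel": [11.5,12,0],"roll": 24},
    {"fingers": 46,"travel": [15,15.7,0],"roll": 32},
    {"fingers": 46,"travel": [18.5,19.4,0],"roll": 40},
    {"fingers": 46,"travel": [22,23,0],"roll": 48},
    {"fingers": 46,"travel": [25.5,26.7,0],"roll": 56},
    {"fingers": 46,"travel": [29,30.4,0],"roll": 64},
    {"fingers": 46,"travel": [32.5,34,0],"roll": 72},
    {"fingers": 46,"travel": [36,37.7,0],"roll": 80},
  ],
)

```text
time_s: 2.0
tcp_pos: [0.4232, 0.0971, 0.2342]
ee_rot: [[-0.25, -0.968, 0.001], [-0.968, 0.25, 0.001], [-0.001, -0.001, -1.0]]
wrist_force: [2.0, -0.1, -0.5]
gripper_width: 0.465
```

```bash
cat >> h.py <<'E'
def go(tgt,yaw):  # needed travel (cm, tool axes) and roll for tool y along world angle yaw(deg)
    s=sense();R=np.array(s['ee_rot']);d=R.T@(np.array(tgt)-s['tcp_pos'])*100
    a=np.degrees(np.arctan2(R[1,1],R[0,1]));r=-((yaw-a+180)%360-180)
    print('t',s['time_s'],'tcp',np.round(s['tcp_pos'],4),'travel',d.round(2),'roll',round(r,2),'F',np.round(s['wrist_force'],2),'w',s['gripper_width'],'j',np.round(s['joints'],1))
E
python3 -c "
from h import *
go([.473,-.044,.16],120.5)"
```

```text
t 2.0 tcp [0.4232 0.0971 0.2342] travel [12.43 -8.33  7.41] roll 45.05 F [ 2.   -0.12 -0.52] w 0.46517977892009676 j [ 34.5   3.  -24.6   0.  -62.3 -49. ]
```

arm_command(
  rows=[
    {"fingers": 46,"travel": [2.6,-1.8,1],"roll": 8},
    {"fingers": 46,"travel": [5.2,-3.5,2.5],"roll": 16},
    {"fingers": 46,"travel": [7.8,-5.2,4],"roll": 24},
    {"fingers": 46,"travel": [10.2,-6.8,6],"roll": 32},
    {"fingers": 46,"travel": [12.4,-8.3,7.4],"roll": 40},
    {"fingers": 46,"travel": [12.4,-8.3,7.4],"roll": 45},
    {"fingers": 46,"travel": [12.4,-8.3,7.4],"roll": 45},
    {"fingers": 46,"travel": [12.4,-8.3,7.4],"roll": 45},
    {"fingers": 46,"travel": [12.4,-8.3,7.4],"roll": 45},
  ],
)

```text
time_s: 2.9
tcp_pos: [0.4732, -0.0411, 0.1601]
ee_rot: [[-0.858, -0.514, 0.001], [-0.514, 0.858, 0.0], [-0.001, -0.0, -1.0]]
wrist_force: [0.1, -0.8, 0.2]
gripper_width: 0.458
```

```bash
python3 - <<'E'
from h import *
go([.473,-.044,.12],120.5)
s=sense();R=np.array(s['ee_rot']);t=np.array(s['tcp_pos'])
p,d=capture('wrist');k=get_calibration('wrist');M=np.array(k['mount']);f=210/np.tan(np.radians(k['fov_y']/2))
print({x:k[x] for x in('fov_y','cx','cy')},M.round(4))
save('w1',cv2.resize(p,(800,600)))
v,u=np.mgrid[:420,:560];x=u-k['cx'];y=v-k['cy'];r=np.hypot(x,y)+1e-9;th=r/f
tt=np.tan(np.minimum(th,1.5));C=np.stack([x/r*tt*d,y/r*tt*d,d],-1)
P=(C@M[:3,:3].T+M[:3,3])@R.T+t;P[(d==0)|(th>1.3)]=np.nan
np.savez('w1',p=p,P=P)
h=cv2.cvtColor(p,cv2.COLOR_RGB2HSV);H,S,V=[h[...,i].astype(int) for i in range(3)]
red=((H<6)|(H>174))&(S>150)&(abs(P[...,2]-.04)<.006);q=P[red];print('red',len(q),rect(q),np.median(q,0))
hs=(S<70)&(abs(P[...,2]-.049)<.005)&(abs(P[...,0]-.6)<.1)&(abs(P[...,1])<.1);q=P[hs];print('hous',len(q),rect(q))
fl=(S<70)&(abs(P[...,2]-.0235)<.005)&(np.hypot(P[...,0]-.486,P[...,1]+.068)<.06);q=P[fl];print('slide',len(q),rect(q),np.median(q,0))
for l in('nut','pad_top','slide_end','gate','spacer'):print(l,[(np.round(d['position'],4).tolist(),round(d['p'],2)) for d in search_frame('wrist',l)][:3])
E
```

```text
t 2.9 tcp [ 0.4732 -0.0411  0.1601] travel [ 0.17 -0.23  4.01] roll 0.46 F [ 0.05 -0.82  0.19] w 0.4583339968765141 j [ 14.7  11.6 -26.2   0.  -52.1 -73.7]
{'fov_y': 65.70646984690485, 'cx': 274.0277655765148, 'cy': 206.53116188262686} [[ 1.000e-04 -9.628e-01 -2.703e-01  7.420e-02]
 [ 1.000e+00  0.000e+00  3.000e-04  1.000e-04]
 [-3.000e-04 -2.703e-01  9.628e-01 -1.506e-01]
 [ 0.000e+00  0.000e+00  0.000e+00  1.000e+00]]
red 1678 ((461.5386962890625, -16.448759078979492), (35.722259521484375, 37.02490234375), 30.995769500732422) [ 0.46114415 -0.01717857  0.03935041]
hous 1022 ((561.4865112304688, -21.04818344116211), (76.32164001464844, 34.89779281616211), 29.4374942779541)
slide 4019 ((494.7805480957031, -51.066078186035156), (83.22408294677734, 62.068275451660156), 31.383153915405273) [ 0.49569572 -0.05955344  0.02170499]
nut [([0.335, 0.0752, 0.0242], 0.9), ([0.3318, -0.118, 0.019], 0.77), ([0.534, -0.035, 0.0416], 0.57)]
pad_top [([0.4688, -0.0105, 0.0402], 0.84), ([0.5323, -0.0318, 0.0458], 0.59), ([0.5642, 0.0691, 0.0217], 0.31)]
slide_end [([0.487, -0.0615, 0.0081], 0.97)]
gate [([0.4694, -0.0158, 0.0422], 0.68)]
spacer []
```

View pics/w1.png

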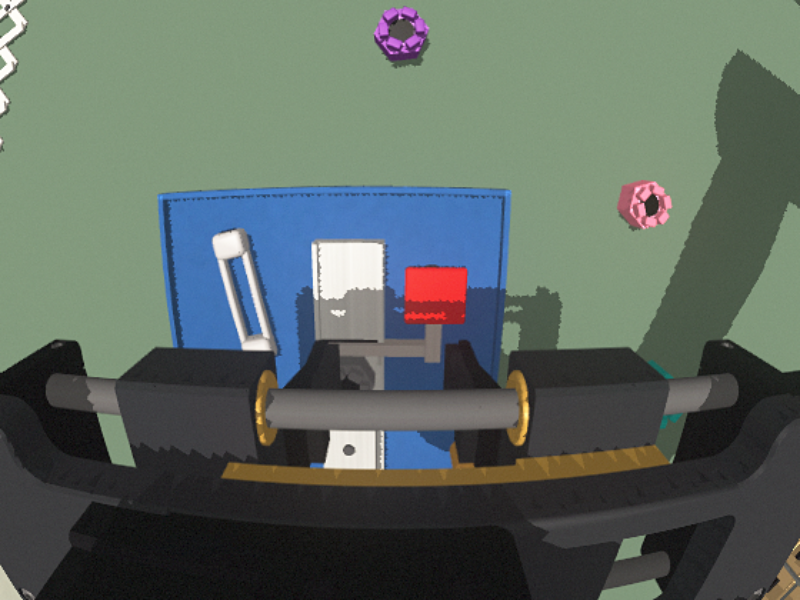

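The wrist picture shows the whole pad (435,295), the slide (348,290) and the nest nut half hidden (352,375). The wrist camera puts the pad at (0.461, -0.017), its measured size is right, and the tool's yaw agrees. I'm descending to just above the pad.

arm_command(
  rows=[
    {"fingers": 46,"travel": [-0.2,-0.1,3],"roll": 0},
    {"fingers": 46,"travel": [-0.2,-0.1,6],"roll": 0},
    {"fingers": 46,"travel": [-0.2,-0.1,8.5],"roll": 0},
    {"fingers": 46,"travel": [-0.2,-0.1,9.8],"roll": 0},
    {"fingers": 46,"travel": [-0.2,-0.1,10.1],"roll": 0},
    {"fingers": 46,"travel": [-0.2,-0.1,10.1],"roll": 0},
  ],
)

```text
time_s: 3.8
tcp_pos: [0.4753, -0.0414, 0.0585]
ee_rot: [[-0.858, -0.513, -0.001], [-0.513, 0.858, -0.0], [0.001, 0.0, -1.0]]
wrist_force: [-0.2, -0.7, 0.5]
gripper_width: 0.462
```

```bash
python3 - <<'E'
from h import *
go([.475,-.041,.043],120.8)
p,_=capture('scene');save('s2',cv2.resize(p[170:270,190:323],(798,600),interpolation=cv2.INTER_CUBIC))
E
```

```text
t 3.8 tcp [ 0.4753 -0.0414  0.0585] travel [0.01 0.05 1.55] roll 0.06 F [-0.18 -0.69  0.51] w 0.46236101619552683 j [ 14.6  20.3 -32.7   0.  -37.1 -73.8]
```

View pics/s2.png

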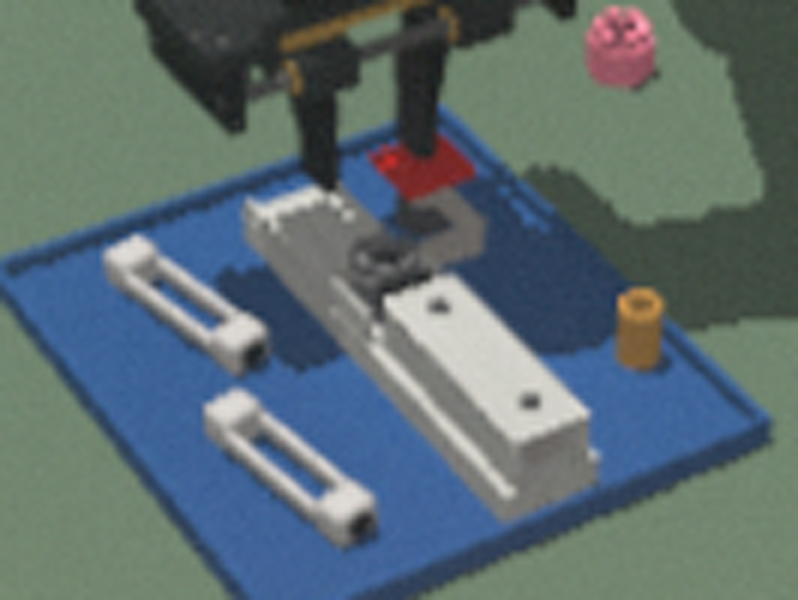

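One finger (420,150) is over the red pad and the other (320,180) is over the slide. Pressing down now.

arm_command(
  rows=[
    {"fingers": 46,"travel": [0,0,0.5],"roll": 0},
    {"fingers": 46,"travel": [0,0,0.9],"roll": 0},
    {"fingers": 46,"travel": [0,0,1.2],"roll": 0},
    {"fingers": 46,"travel": [0,0,1.5],"roll": 0},
    {"fingers": 46,"travel": [0,0,1.6],"roll": 0},
    {"fingers": 46,"travel": [0,0,1.6],"roll": 0},
    {"fingers": 46,"travel": [0,0,1.6],"roll": 0},
  ],
)

```text
time_s: 4.55
tcp_pos: [0.4759, -0.0413, 0.0433]
ee_rot: [[-0.859, -0.512, 0.002], [-0.512, 0.859, 0.0], [-0.001, -0.001, -1.0]]
wrist_force: [-0.8, 0.6, 7.1]
gripper_width: 0.457
```

arm_command(
  rows=[
    {"fingers": 46,"travel": [0,0,0.1],"roll": 0},
    {"fingers": 46,"travel": [0,0,0.2],"roll": 0},
    {"fingers": 46,"travel": [0,0,0.2],"roll": 0},
    {"fingers": 46,"travel": [0,0,0.2],"roll": 0},
  ],
)

```text
time_s: 4.95
tcp_pos: [0.4759, -0.0413, 0.0429]
ee_rot: [[-0.858, -0.513, 0.002], [-0.513, 0.858, 0.0], [-0.002, -0.001, -1.0]]
wrist_force: [-4.6, 2.6, 20.6]
gripper_width: 0.459
```

```bash
python3 - <<'E'
from h import *
go([.475,-.041,.043],120.8)
p,_=capture('scene');save('s3',cv2.resize(p[170:270,190:323],(798,600),interpolation=cv2.INTER_CUBIC))
for c in('scene',):print([(np.round(d['position'],4).tolist(),round(d['p'],2)) for d in search_frame(c,'nut')])
E
```

```text
t 4.95 tcp [ 0.4759 -0.0413  0.0429] travel [ 0.07  0.07 -0.01] roll 0.06 F [-4.62  2.65 20.64] w 0.4587301121152874 j [ 14.6  21.8 -33.5   0.  -34.6 -73.8]
[([0.6496, 0.1782, 0.0276], 0.77), ([0.4608, 0.1805, 0.0248], 0.66), ([0.522, -0.0562, 0.0464], 0.55)]
```

View pics/s3.png

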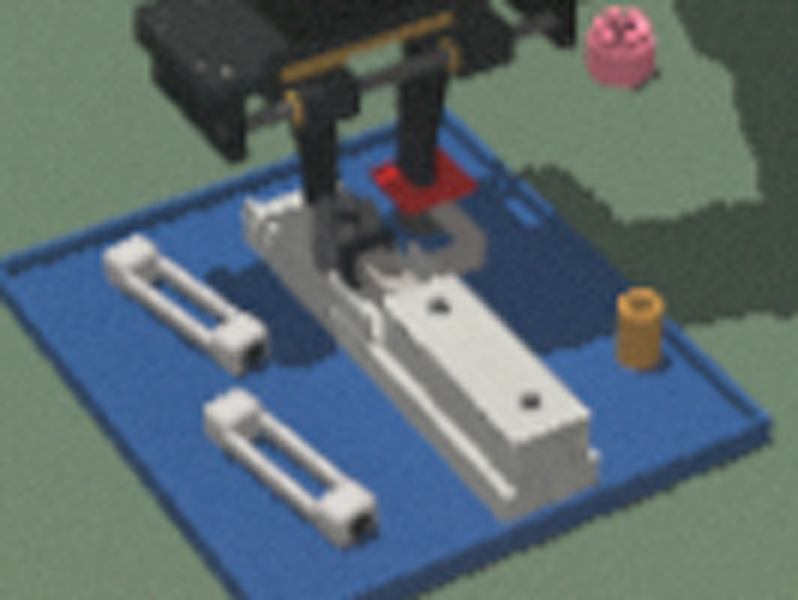

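arm_command(
  rows=[
    {"fingers": 46,"travel": [0,0,0],"roll": 0},
    {"fingers": 46,"travel": [0,0,0],"roll": 0},
    {"fingers": 46,"travel": [0,0,0],"roll": 0},
    {"fingers": 46,"travel": [0,0,0],"roll": 0},
    {"fingers": 46,"travel": [0,0,0],"roll": 0},
  ],
)

```text
time_s: 5.55
tcp_pos: [0.4759, -0.0413, 0.0429]
ee_rot: [[-0.858, -0.513, 0.002], [-0.513, 0.858, 0.0], [-0.002, -0.001, -1.0]]
wrist_force: [-5.2, 1.8, 21.1]
gripper_width: 0.459
```

```bash
python3 - <<'E'
from h import *
go([.475,-.041,.043],120.8)
p,_=capture('scene');print([(np.round(d['position'],4).tolist(),round(d['p'],2)) for d in search_frame('scene','nut')])
p,_=capture('wrist');save('w4',p[180:330,150:400].repeat(3,0).repeat(3,1))
E
```

```text
t 5.55 tcp [ 0.4759 -0.0413  0.0429] travel [ 0.06  0.07 -0.01] roll 0.05 F [-5.15  1.82 21.15] w 0.4588657324587574 j [ 14.6  21.8 -33.6   0.  -34.6 -73.8]
[([0.6493, 0.1781, 0.0268], 0.76), ([0.4806, -0.0051, 0.0309], 0.73), ([0.4603, 0.1832, 0.0265], 0.64), ([0.5207, -0.0571, 0.0469], 0.6), ([0.3427, 0.0825, 0.0173], 0.44)]
```

View pics/w4.png

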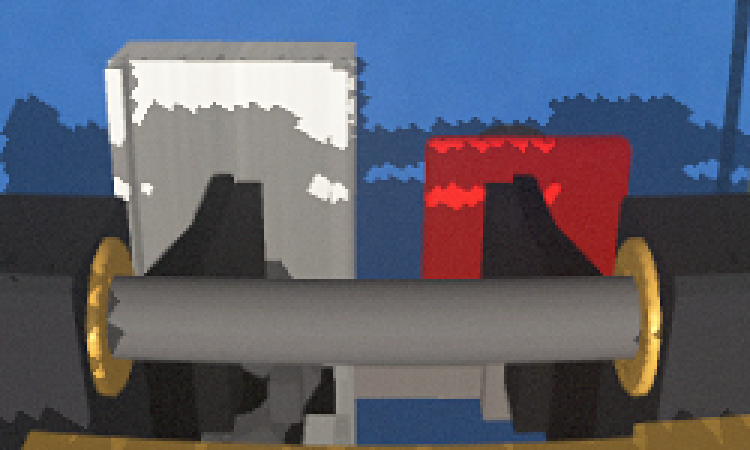

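The finger stands inside the slide (240,230), the other is on the pad (525,230), and the nut is behind the first finger. Position and force are steady.

```bash
python3 -c "
from h import *
print(finish_job())"
```

```text
the job is handed in; nothing more can be done
None
```

The nut is out of its nest and held against the finger standing across the slide, with the red pad pressed down by the other finger. I handed the job in at about 5.7 s of the 32 s allowed, without moving the arm after the last check.

- **Pad:** I lowered both fingers together. The force rose from 7 N to about 21 N over the last 0.4 mm, which means the pad is on its solid stop. The fingertips are at a height of about 32 mm, as expected for a pad right down.
- **Nut:** It moved about 34 mm, as expected. Two looks 0.6 s apart put it in the same place within about 2 mm, with its visible surface still at upright height. The scene picture shows it standing against the finger; in the wrist picture the gripper hides most of it.
- **Other things:** In the last pictures the turnbuckles and spacer look undisturbed. I did not measure them again.
- **Disagreements:** The camera estimates of the pad's position differed by up to about 1 cm. I used the wrist view, which saw the whole pad at its true size. The network that finds nuts also reported the pad area as a nut, and I ignored that.

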